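# Load the three-bay battery charger and shut its cover

### The arm

A 6-joint arm with a two-finger parallel gripper is mounted at the origin on a cart in front of the work surface, level with it; the furniture and walls round the work are solid. World frame = base frame: x ahead of the robot, y to its left, z up, the work surface at z = 0. Lengths are in mm, angles in rad, forces in N, time in s.
With the tool pointing down it reaches from about 300 to 775 mm from the base axis. Payload 14.6 kg.
Tool frame: the origin (TCP) lies at the very end of the fingers, on their centre line; the grasp point (between the pads) lies 19 mm behind it; z points along the fingers, y is the line along which they close (so a half turn about z gives the same grasp; the last joint's range is limited). The gripper opens to 94 mm and grips with 3 to 60 N. Pads are 16 mm wide; open, the fingers measure 119 mm over their backs; the gripper's body (75 mm by 177 mm) begins 78 mm behind the grasp point.
Start: joints at [1.268, 0.3, 1.521, -0, 1.321, -0.067], TCP at [128.489, 534.771, 205.446] pointing down, gripper open.
Joint ranges: [-3.03, 3.03], [-0.79, 2.21], [0.23, 2.52], [-1.04, 4.18], [0, 3.07], [-2.55, 2.55]. Speed limits (rad/s): [2.22, 2.22, 2.57, 3.14, 3.14, 3.14].

### API

Orientations are given as [roll, pitch, yaw] about the fixed x, y, z axes, in that order (R = Rz(yaw) Ry(pitch) Rx(roll)).
In Python, from cell import manip, camera, get_calibration gives the robot as it stands. The module is installed in compiled form; this text tells all that it offers.
- The arm moves only by the tool jog_arm, never from a script. Its argument "plan" is one flat list of numbers, 6 for each row, row after row: the shift along the world's x, y, z in m, then the turn, a rotation vector about the world's x, y, z in degrees. A call has 1 to 20 rows; each row is the pose to reach, as a shift and turn from the pose commanded when the call began; what a row does not reach only later rows make up. A row lasts 1/10 s, in which the tool goes at most 50 mm and 8.59 degrees, less where a joint would pass 70% of its speed; a pose out of reach is approached as far as the arm can. A call with a gripper value outside its range is refused whole. "claw" is the finger opening in m, from 0 to 0.094, set as the call begins (left out, the last holds). The fingers move at their own pace and stop on an object; "force" is the grip in N (left out, the last holds). Time passes only in rows, so rows that repeat a pose let the fingers close. It gives the time, the measured TCP pose, the force, the opening and the grip force at its end, in the units of the state.
- manip.read_state(): the state, without advancing time (a new reading comes with each control period).
- camera(name): name is "side" or "top" or "wrist"; returns (picture, depth): 420x560x3 uint8, red, green, blue; 420x560 float32, mm along the optical axis (not along the pixel's ray), 0 where there is no reading.
- get_calibration(name): a dict with "fx", "fy", "cx", "cy" (pixels), "k1" (the pictures are not rectified: a ray, as slopes to the right and down, at radius r is drawn at 1 + k1 r^2 times it, then the intrinsics apply), "origin" and "attitude" of the camera in the world. Camera axes: x right, y down, z forward; pixel columns grow to the right and rows downward; lengths in mm; the calibration is good to about 2 mm. A picture is of the moment at which its call begins: read the wrist's pose just before it. get_calibration takes no time and is no camera call; for the wrist camera it gives the pose at the moment of the call.
- manip.sign_off(): hands the job in; it is judged then, once.
The state is a dict: "clock": time; "joints": joint angles; "qd": joint speeds; "effort": joint torques, N m; "eef_pos": TCP position; "eef_rot": TCP orientation; "wrist_force": force on the tool from outside, world axes, zero at the start; "moment": the same for the moment, N m; "finger_gap": finger opening in mm; "finger_force": force on a finger pad.
Only numpy, scipy, OpenCV 4.12 (cv2) and the standard library are available. Lean on these libraries where they do the work, as an engineer would, in place of code of your own. Each camera call takes 0.05 s, during which the arm holds its last target. There are 200 camera calls.

### The job

Put each of the three battery packs into the charger bay of its own colour, lying flat on the bay floor with its brass contact end towards the bay's brass contacts at the hinge side; lower them in rather than dropping them. When all three are in, swing the clear cover fully shut without slamming it. Leave the solder reel, the pliers and the tweezers where they are.

Things in the scene. Friction and masses are not known exactly. Their poses are not given: they have to be found in the camera images.
- charger: black three-bay charging tray, fixed, 105 (x) x 236 (y) x 14 mm, grey walls above; origin at the centre of its underside; x points from its front (robot side) to the hinge side. Bays side by side along y, 76 mm apart, with coloured floor and front tab: blue at y +76 mm, green 0, orange -76. Bay floors are 14 mm above the mat; walls rise 13 mm above the floor.
- cover (a joint): hinge of the clear white-framed cover, rad: 0 shut (level, its mid-plane 46 mm above the mat), 1.57 upright, up to 2.0 leaning back; opens away from the robot, stiff, stays where left. Plate 114 mm from hinge to front edge, 226 mm wide, 5 mm thick.
- cover_hinge (a point): middle of the cover's hinge line (along the charger's y), 56 mm behind the charger's centre, 46 mm above the mat; axes as the charger's
- cover_edge (a point): middle of the cover's free edge, mid-thickness
- pack_blue: grey battery pack, blue label on top, 76 (x) x 34 (y) x 24 (z) mm, about 0.15 kg, lying flat; origin at the centre of its underside, x points to the end with three brass contact strips
- pack_blue_contacts (a point): bottom middle of the contact end of the blue pack (38 mm along its x)
- bay_blue (a point): centre of the floor of the blue bay, where the pack's origin belongs; axes as the charger's. The bay is 82 (x) x 40 (y) mm inside; end walls and corner ribs (6 mm thick, on the outer 14 mm of each long side) have bevelled tops; the middle 54 mm of the long sides is open for fingers
- bay_blue_contacts (a point): point on the floor of the blue bay, 38 mm from its centre towards the hinge, where the contact end of the pack belongs
- pack_green: grey battery pack, green label on top, 76 (x) x 34 (y) x 24 (z) mm, about 0.15 kg, lying flat; origin at the centre of its underside, x points to the end with three brass contact strips
- pack_green_contacts (a point): bottom middle of the contact end of the green pack (38 mm along its x)
- bay_green (a point): centre of the floor of the green bay, where the pack's origin belongs; axes as the charger's. The bay is 82 (x) x 40 (y) mm inside; end walls and corner ribs (6 mm thick, on the outer 14 mm of each long side) have bevelled tops; the middle 54 mm of the long sides is open for fingers
- bay_green_contacts (a point): point on the floor of the green bay, 38 mm from its centre towards the hinge, where the contact end of the pack belongs
- pack_orange: grey battery pack, orange label on top, 76 (x) x 34 (y) x 24 (z) mm, about 0.15 kg, lying flat; origin at the centre of its underside, x points to the end with three brass contact strips
- pack_orange_contacts (a point): bottom middle of the contact end of the orange pack (38 mm along its x)
- bay_orange (a point): centre of the floor of the orange bay, where the pack's origin belongs; axes as the charger's. The bay is 82 (x) x 40 (y) mm inside; end walls and corner ribs (6 mm thick, on the outer 14 mm of each long side) have bevelled tops; the middle 54 mm of the long sides is open for fingers
- bay_orange_contacts (a point): point on the floor of the orange bay, 38 mm from its centre towards the hinge, where the contact end of the pack belongs
- reel: bystander: red solder reel standing on its flange, 75x66x45 mm; origin under its middle
- pliers: bystander: cutting pliers with orange handles, lying, 52x154x13 mm; origin under the middle
- tweezers: bystander: steel tweezers, lying, 15x131x10 mm; origin under the middle
Not all that is in view belongs to the job. Leave any pink or red look-alike of the pack_blue alone.

How it is judged (in metres and radians):
On the way, in this order (a step that is already met when the one before it is completed fails the run):
1. all three packs lie in the bays of their colours, contacts to the hinge side, while the cover is still open (distance between pack_blue and bay_blue below 0.007 m and distance between pack_blue_contacts and bay_blue_contacts below 0.007 m and angle between each of pack_blue, pack_green, pack_orange's own z axis and vertical below 0.08 rad and distance between pack_green and bay_green below 0.007 m and distance between pack_green_contacts and bay_green_contacts below 0.007 m and distance between pack_orange and bay_orange below 0.007 m and distance between pack_orange_contacts and bay_orange_contacts below 0.007 m and value of joint cover above 0.8 rad), for 0.2 s.
2. the cover is shut over them (distance between pack_blue and bay_blue below 0.007 m and distance between pack_blue_contacts and bay_blue_contacts below 0.007 m and angle between each of pack_blue, pack_green, pack_orange's own z axis and vertical below 0.08 rad and distance between pack_green and bay_green below 0.007 m and distance between pack_green_contacts and bay_green_contacts below 0.007 m and distance between pack_orange and bay_orange below 0.007 m and distance between pack_orange_contacts and bay_orange_contacts below 0.007 m and value of joint cover below 0.05 rad), for 0.2 s.
At the end, for the whole second after the job is handed in: Each pack lies at rest in the bay of its colour, origin and contact end both within 7 mm of their places in the bay and tilted under 0.08 rad, and the cover is shut to within 0.05 rad (all of step 2 and linear speed of each of pack_blue, pack_green, pack_orange below 0.02 m/s); the robot touches nothing.
It fails at once if the reel, the pliers or the tweezers are shifted more than 30 mm (distance of any of reel, pliers, tweezers from where it was at the start of the episode above 0.03 m).
It fails at once if a pack is dropped into its bay from a height (faster than 0.8 m/s within 30 mm of its place) ((distance between pack_blue and bay_blue below 0.03 m and linear speed of pack_blue above 0.8 m/s) or (distance between pack_green and bay_green below 0.03 m and linear speed of pack_green above 0.8 m/s) or (distance between pack_orange and bay_orange below 0.03 m and linear speed of pack_orange above 0.8 m/s)).
It fails at once if the cover is slammed (it is within 0.2 rad of shut and still closing faster than 3 rad/s) (value of joint cover below 0.2 rad and velocity of joint cover below -3 rad/s).
It also fails if it takes over 72 s, if anything falls off the work surface, if the arm or the gripper's body presses on something with over 40 N, if the wrist force passes 120 N, or if a joint passes its speed limit or range.

## Working session

There is one attempt and no reset: what is moved stays moved. The work goes in short steps, Python scripts to look and compute and a tool call to move; the robot and the scene stay as the last step left them, time stands still between calls to the robot, and variables do not carry over. Pictures are saved under pics/ and viewed, at most 10 in all, crops included, and the job is handed in when it is done.

Besides the shell and the picture viewer there is one more tool, called after "Call:" as name(argument=value, ...) on one line, values as JSON. jog_arm: Moves the arm, as the interface text tells. Its arguments: {"type":"object","properties":{"plan":{"type":"array"},"claw":{"type":"number"},"force":{"type":"number"}},"required":["plan"]}

```bash
mkdir -p pics
cat > h.py <<'E'
import numpy as np, cv2
from cell import manip, camera, get_calibration
from scipy.spatial.transform import Rotation as R
def rot(a):
    a=np.array(a,float)
    return a if a.shape==(3,3) else R.from_euler('xyz',a).as_matrix()
def K(c): return np.array([[c['fx'],0,c['cx']],[0,c['fy'],c['cy']],[0,0,1.]]),np.array([c['k1'],0,0,0.])
def plane(c,px,z):
    k,d=K(c); n=cv2.undistortPoints(np.array(px,float).reshape(-1,1,2),k,d).reshape(-1,2)
    r=np.c_[n,np.ones(len(n))]@rot(c['attitude']).T; o=np.array(c['origin'])
    return o+r*((z-o[2])/r[:,2])[:,None]
def cloud(c,dep):
    v,u=np.mgrid[0:dep.shape[0],0:dep.shape[1]]
    k,d=K(c); n=cv2.undistortPoints(np.c_[u.ravel(),v.ravel()].astype(float).reshape(-1,1,2),k,d).reshape(-1,2)
    p=np.c_[n,np.ones(len(n))]*dep.reshape(-1,1)
    return (p@rot(c['attitude']).T+np.array(c['origin'])).reshape(*dep.shape,3)
def shot(n,f=None):
    c=get_calibration(n); im,d=camera(n)
    if f: cv2.imwrite('pics/'+f,im[:,:,::-1])
    return c,im,d
E
python3 - <<'E'
from h import *
print(manip.read_state())
for n in('top','side'):
    c,im,d=shot(n,n+'0.png'); print(c); np.savez(n+'0.npz',im=im,d=d)
E
```

```text
{'clock': 0.0, 'joints': array([ 1.26844074e+00,  3.00490443e-01,  1.52160572e+00, -1.09187261e-05,
        1.32072611e+00, -6.66048870e-02]), 'qd': array([ 1.72988791e-04,  3.36047159e-04, -5.20781783e-04,  4.73700325e-05,
       -1.64490996e-04, -5.50345655e-05]), 'effort': array([-1.30446566e-03, -5.31778944e+01, -3.52747750e+01,  7.07415026e-02,
        2.43245781e-02, -9.58158012e-05]), 'eef_pos': array([128.38951118, 534.51567787, 204.86530775]), 'eef_rot': array([-3.14036505e+00, -7.12861038e-05,  2.90584462e+00]), 'wrist_force': array([-0.03341404,  0.22372112, -1.2247405 ]), 'moment': array([0.02497363, 0.02625909, 0.00862188]), 'finger_force': 0.0, 'finger_gap': 94.00864546720074}
{'fx': 525.3746522632856, 'fy': 525.3746522632856, 'cx': 284.279809341441, 'cy': 203.50193258117304, 'k1': -0.07303822610300877, 'origin': array([ 301.97765963,  -53.67007199, 1517.07291381]), 'attitude': array([-2.96117978e+00,  2.37329262e-03, -1.59911105e+00])}
{'fx': 427.3457752662752, 'fy': 427.3457752662752, 'cx': 283.40229317641246, 'cy': 209.12276774645247, 'k1': -0.021377280509122805, 'origin': array([ 107.15355482, -963.27594572,  757.20797068]), 'attitude': array([-2.18074695,  0.01525564, -0.4888653 ])}
```

View pics/top0.png

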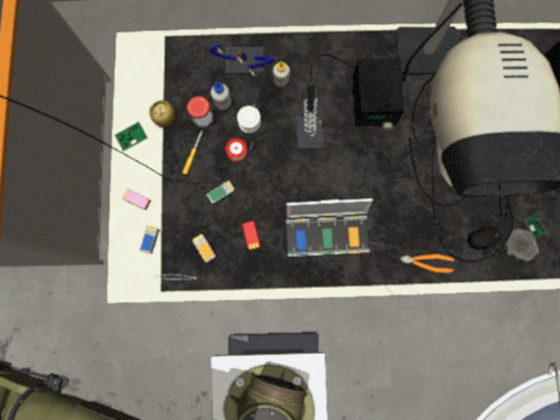

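View pics/side0.png

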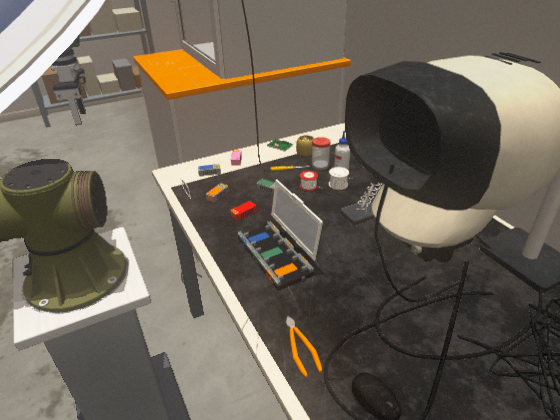

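The top view shows the blue pack at (148,239), green at (220,191) and orange at (203,248). The red look-alike is at (251,235) and the pink one at (136,198). The charger is at (328,228) with its cover about upright, the pliers at (428,262) and the tweezers at (177,278). The side view agrees with this. Next I'll measure and enlarge.

Run:
```python
from h import *
z=np.load('top0.npz'); im,d=z['im'],z['d']; c=get_calibration('top')
P=cloud(c,d)
hsv=cv2.cvtColor(im,cv2.COLOR_RGB2HSV)
rng={'blue':(100,125),'green':(50,88),'orange':(12,24)}
for n,(a,b) in rng.items():
    m=((hsv[...,0]>=a)&(hsv[...,0]<=b)&(hsv[...,1]>90)&(hsv[...,2]>60)).astype(np.uint8)
    N,l,s,ce=cv2.connectedComponentsWithStats(m)
    for i in range(1,N):
        if s[i,4]>25 and 100<ce[i,0]<480 and 120<ce[i,1]<280:
            q=P[l==i]; print(n,ce[i].round(1),s[i,4],plane(c,[ce[i]],24)[0].round(),plane(c,[ce[i]],14)[0].round(),np.median(q,0).round())
for q in [(288,203),(371,199),(286,255),(368,253),(288,218),(370,216)]: print(q,P[q[1],q[0]].round(),d[q[1],q[0]])
a=cv2.resize(im[165:285,115:265],None,fx=5,fy=5,interpolation=cv2.INTER_CUBIC)
cv2.imwrite('pics/crop0.png',a[:,:,::-1])
```

```text
blue [300.7 239.5] 200 [ 469. -102.   24.] [ 470. -102.   14.] [ 470. -102.   14.]
blue [147.2 242.3] 144 [473. 338.  24.] [474. 341.  14.] [474. 339.  21.]
green [130.7 135.7] 349 [793. 394.  24.] [796. 397.  14.] [800. 402.   5.]
green [217.2 193.3] 103 [610. 136.  24.] [612. 137.  14.] [610. 136.  25.]
green [327.1 237.9] 153 [ 471. -177.   24.] [ 472. -178.   14.] [ 472. -178.   14.]
orange [188.7 161.7] 173 [707. 220.  24.] [710. 221.  14.] [709. 223.  10.]
orange [353.4 236.4] 228 [ 473. -253.   24.] [ 474. -254.   14.] [ 474. -254.   14.]
orange [205.2 250.6] 184 [444. 171.  24.] [445. 173.  14.] [443. 171.  24.]
orange [253.3 246.2] 51 [453.  34.  24.] [454.  34.  14.] [454.  35.  23.]
orange [355.2 252.1] 35 [ 428. -255.   24.] [ 429. -257.   14.] [ 428. -257.   22.]
orange [433.  262.2] 461 [ 392. -476.   24.] [ 393. -479.   14.] [ 398. -481.    8.]
(288, 203) [551. -67. 157.] 1383.0533
(371, 199) [ 554. -285.  165.] 1375.6312
(286, 255) [427. -59.   1.] 1514.0217
(368, 253) [ 426. -296.    0.] 1515.0682
(288, 218) [536. -68.  -7.] 1541.7435
(370, 216) [ 535. -309.   -6.] 1540.5441
```

View pics/crop0.png

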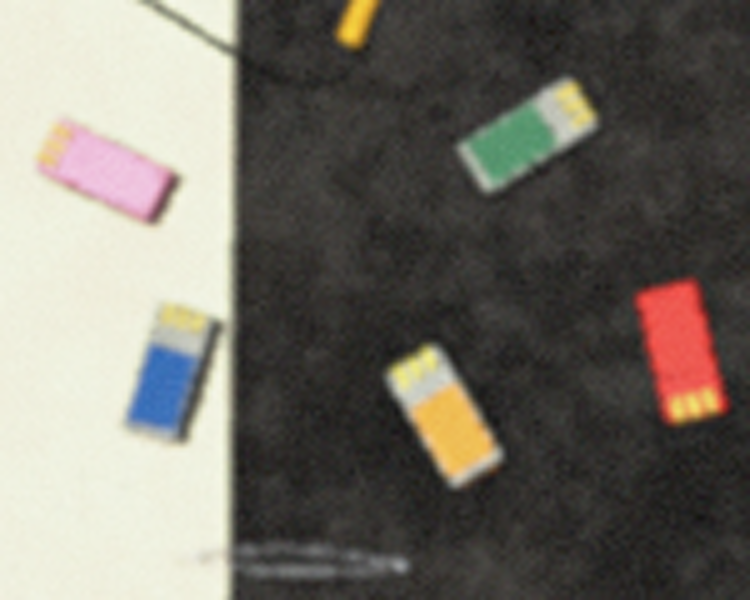

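The crop shows the brass strips at the upper (+x) end of all three packs. Blue's axis runs from (155,432) to (188,311), green's from (475,168) to (583,100) and orange's from (480,475) to (412,360).

Run:
```python
from h import *
c=get_calibration('top'); z=np.load('top0.npz'); P=cloud(c,z['d'])
f=lambda p:(np.array(p)+.5)/5-.5+[115,165]
S={'blue':[(160,303),(215,318),(182,440),(127,425)],'green':[(570,78),(600,122),(492,194),(458,148)],'orange':[(387,373),(437,345),(504,458),(458,488)]}
for n,q in S.items():
    w=plane(c,f(q),24)[:,:2]; e=(w[0]+w[1]-w[2]-w[3])/2
    print(n,w.mean(0).round(1),'len',np.linalg.norm(e).round(1),'wid',np.linalg.norm(w[0]-w[1]).round(1),'yaw',np.degrees(np.arctan2(e[1],e[0])).round(1))
w=get_calibration('wrist'); s=manip.read_state(); print(w)
Rt=rot(s['eef_rot']); print('cam in tool',Rt.T@(w['origin']-s['eef_pos']),'axis',(Rt.T@rot(w['attitude'])).round(3))
h=P[(P[...,2]>200)&(P[...,0]>250)]; print(h.min(0),h.max(0)); 
L=h[h[:,1]<-350]; print(L.min(0),L.max(0))
```

```text
blue [482.4 333.8] len 72.2 wid 33.5 yaw -14.5
green [614.5 126. ] len 75.9 wid 31.8 yaw -58.0
orange [452.6 175.1] len 77.0 wid 32.6 yaw 30.7
{'fx': 336.199741227218, 'fy': 336.199741227218, 'cx': 283.7051224474074, 'cy': 207.65785471648218, 'k1': -0.05471434307965559, 'origin': array([ 57.61334875, 551.44215389, 384.5869771 ]), 'attitude': array([2.89152851e+00, 1.30532352e-03, 1.33498190e+00])}
cam in tool [  72.79787001   -0.30547077 -179.63144402] axis [[-0.    -0.969 -0.248]
 [ 1.     0.    -0.   ]
 [ 0.    -0.248  0.969]]
[ 301.97765963 -833.94509647  200.0519313 ] [1155.03970573  733.83447026 1517.07291381]
[ 477.02293787 -833.94509647  200.05951013] [1059.20329976 -382.07596085  574.43648696]
```

Call:
jog_arm(plan=[0.04,-0.03,0,0,0,2,0.08,-0.065,0,0,0,4,0.12,-0.1,0,0,0,6,0.16,-0.13,0,0,0,8,0.2,-0.165,0,0,0,10,0.24,-0.2,0,0,0,12,0.28,-0.23,0,0,0,13.5,0.32,-0.26,0,0,0,13.5,0.345,-0.29,0,0,0,13.5,0.345,-0.29,0,0,0,13.5,0.345,-0.29,0,0,0,13.5,0.345,-0.29,0,0,0,13.5,0.345,-0.29,0,0,0,13.5], claw=0.07, force=30)

```text
clock: 1.4
eef_pos: [472.7, 245.8, 205.5]
eef_rot: [3.141, -0.0, -3.14]
wrist_force: [-0.0, 0.2, 0.7]
finger_gap: 70.0
finger_force: 0.0
```

```bash
cat > packs.py <<'E'
from h import *
import sys
def packs(c,im,d,names=('blue','green','orange'),crop=None):
    """top-face quads: grey/label/brass top face isolated by height"""
    P=cloud(c,d); hsv=cv2.cvtColor(im,cv2.COLOR_RGB2HSV)
    rng={'blue':(100,125),'green':(50,88),'orange':(12,24)}
    top=((P[...,2]>17)&(P[...,2]<31)).astype(np.uint8)
    N,l,s,ce=cv2.connectedComponentsWithStats(top,connectivity=4); out={}
    for i in range(1,N):
        m=l==i
        if s[i,4]<300: continue
        v,u=np.nonzero(m); w=plane(c,np.c_[u,v],24)[:,:2].astype(np.float32)
        (cx,cy),sz,a=cv2.minAreaRect(w)
        if not(65<max(sz)<90 and 25<min(sz)<45): continue
        hh=hsv[v,u]
        for n in names:
            k=(hh[:,0]>=rng[n][0])&(hh[:,0]<=rng[n][1])&(hh[:,1]>90)&(hh[:,2]>50)
            if n=='orange': k&=hh[:,1]>110
            if k.mean()>.3:
                b=cv2.boxPoints(((cx,cy),sz,a)); e=b[1]-b[0]; f=b[2]-b[1]
                e=e if np.linalg.norm(e)>np.linalg.norm(f) else f
                dirn=np.array([cx,cy])-w[k].mean(0)   # label centre -> contact end
                if e@dirn<0:e=-e
                out[n]=(cx,cy,np.degrees(np.arctan2(e[1],e[0])))
                print(n,'centre',np.round([cx,cy],1),'size',np.round(sz,1),'yaw',round(float(out[n][2]),1),'lab frac',k.mean().round(2),'off',np.linalg.norm(dirn).round(1),'z',np.median(P[m][:,2]).round(1))
    return out
if __name__=='__main__':
    s=manip.read_state(); print(s['clock'],s['eef_pos'].round(1),np.degrees(s['eef_rot']).round(1),s['finger_gap'])
    c,im,d=shot('wrist',sys.argv[1]); packs(c,im,d)
E
python3 packs.py w1.png
```

```text
1.4 [472.7 245.8 205.5] [ 180.    -0.  -179.9] 70.02078857642265
orange centre [452.  176.3] size [75.6 35.4] yaw 30.5 lab frac 0.59 off 5.6 z 24.5
blue centre [480.9 334.2] size [35.1 76.5] yaw -16.8 lab frac 0.51 off 9.7 z 21.9
```

View pics/w1.png

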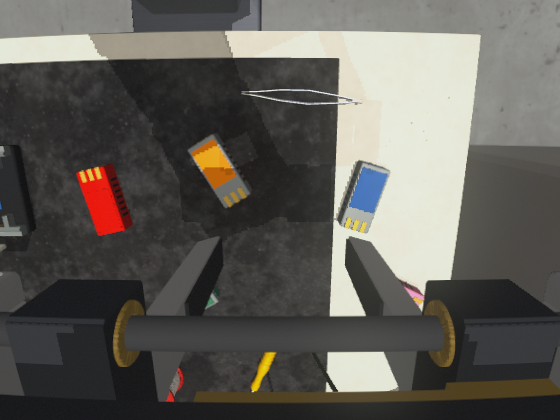

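The wrist view shows orange at (218,171) and blue at (363,197), both with brass ends pointing towards the fingers (+x). The measured sizes match the given 76 x 34 mm. I'll grasp blue first.

Call:
jog_arm(plan=[0.004,0.044,-0.02,0,0,-8,0.008,0.088,-0.06,0,0,-16,0.008,0.088,-0.1,0,0,-17,0.008,0.088,-0.14,0,0,-17,0.008,0.088,-0.17,0,0,-17,0.008,0.088,-0.19,0,0,-17,0.008,0.088,-0.203,0,0,-17,0.008,0.088,-0.203,0,0,-17,0.008,0.088,-0.203,0,0,-17])

```text
clock: 2.35
eef_pos: [481.5, 333.3, 3.0]
eef_rot: [3.141, 0.0, 2.845]
wrist_force: [0.8, 0.3, 0.9]
finger_gap: 69.9
finger_force: 0.0
```

Call:
jog_arm(plan=[0,0,0,0,0,0,0,0,0,0,0,0,0,0,0,0,0,0,0,0,0,0,0,0,0,0,0,0,0,0,0,0,0,0,0,0], claw=0.02, force=30)

```text
clock: 2.95
eef_pos: [481.6, 332.9, 2.7]
eef_rot: [3.141, 0.0, 2.845]
wrist_force: [-0.0, 0.8, 0.9]
finger_gap: 33.6
finger_force: 30.0
```

Call:
jog_arm(plan=[0,0,0.03,0,0,0,0,-0.01,0.07,0,0,2,0,-0.05,0.11,0,0,4,0.002,-0.09,0.14,0,0,6,0.004,-0.135,0.16,0,0,8,0.005,-0.18,0.18,0,0,10,0.006,-0.225,0.19,0,0,12,0.007,-0.27,0.19,0,0,14,0.008,-0.315,0.19,0,0,16,0.009,-0.36,0.19,0,0,18,0.009,-0.405,0.19,0,0,18.5,0.009,-0.45,0.19,0,0,18.5,0.009,-0.483,0.19,0,0,18.5,0.009,-0.483,0.19,0,0,18.5,0.009,-0.483,0.19,0,0,18.5,0.009,-0.483,0.19,0,0,18.5])

```text
clock: 4.55
eef_pos: [490.4, -149.4, 192.3]
eef_rot: [3.141, -0.0, -3.115]
wrist_force: [1.0, 0.1, -0.8]
finger_gap: 33.9
finger_force: 30.0
```

Run:
```python
from h import *
s=manip.read_state(); print(s['clock'],s['eef_pos'].round(1),np.degrees(s['eef_rot']).round(1),s['finger_gap'])
c,im,d=shot('wrist','w2.png'); np.savez('w2.npz',im=im,d=d,**{'c_'+k:v for k,v in c.items()})
P=cloud(c,d); hsv=cv2.cvtColor(im,cv2.COLOR_RGB2HSV)
for n,(a,b) in {'blue':(100,125),'green':(50,88),'orange':(12,24)}.items():
    m=((hsv[...,0]>=a)&(hsv[...,0]<=b)&(hsv[...,1]>90)&(hsv[...,2]>40)).astype(np.uint8)
    N,l,st,ce=cv2.connectedComponentsWithStats(m)
    for i in range(1,N):
        if st[i,4]>60:
            q=P[l==i]; zz=np.median(q[:,2]); w=plane(c,np.argwhere(l==i)[:,::-1],14)[:,:2].astype(np.float32)
            print(n,ce[i].round(1),st[i,4],'z',zz.round(1),'min',np.percentile(w,1,0).round(1),'max',np.percentile(w,99,0).round(1),cv2.minAreaRect(w))
```

```text
4.55 [ 490.4 -149.4  192.3] [ 180.    -0.  -178.5] 33.933904025271
blue [330.8 131.3] 115 z 24.5 min [ 423.8 -119.7] max [427.2 -86.3] ((425.7427978515625, -103.39327239990234), (3.0785889625549316, 34.49382400512695), 1.7227026224136353)
blue [327.3 172.1] 1282 z 14.7 min [ 441.8 -116.6] max [496.7 -90.2] ((469.3121337890625, -103.32513427734375), (55.21184539794922, 26.747699737548828), 1.9576126337051392)
blue [283.6 190.1] 349 z 202.0 min [ 485.3 -176.3] max [ 493.1 -123.1] ((489.19329833984375, -149.72369384765625), (6.634890079498291, 55.45012283325195), 1.5237356424331665)
blue [283.7 247. ] 4789 z 211.9 min [ 507.5 -179.3] max [ 607.  -115.9] ((557.333984375, -147.769287109375), (100.575439453125, 64.82876586914062), 1.5229862928390503)
green [254.5 131.5] 64 z 24.8 min [ 427.  -197.8] max [ 428.8 -165.4] ((427.87359619140625, -181.59498596191406), (1.0315673351287842, 32.34901809692383), 1.4037896394729614)
green [255.2 168.2] 1025 z 14.7 min [ 443.8 -192.5] max [ 495.8 -167. ] ((470.716552734375, -179.6151123046875), (53.949737548828125, 25.5574893951416), 1.8808513879776)

[... 1003 characters left out ...]
13.189777374267578)
orange [203.6 335.3] 678 z 308.2 min [ 627.1 -252.8] max [ 721.1 -230.5] ((673.9307861328125, -241.6912384033203), (19.7874813079834, 98.3990249633789), 85.66961669921875)
orange [364.  334.9] 674 z 308.5 min [622.2 -60.6] max [715.5 -35.4] ((669.0628662109375, -46.91436767578125), (97.59188079833984, 19.82940673828125), 7.30576753616333)
orange [483.4 308.3] 65 z 24.3 min [624.5  87. ] max [636.  107.9] ((630.2338256835938, 97.1770248413086), (21.4926815032959, 11.765286445617676), 86.1904067993164)
orange [310.  394.5] 4881 z 317.0 min [ 740.6 -372.1] max [778.8 109.5] ((759.5820922851562, -131.41990661621094), (29.76780891418457, 503.9544372558594), 1.6116397380828857)
```

View pics/w2.png

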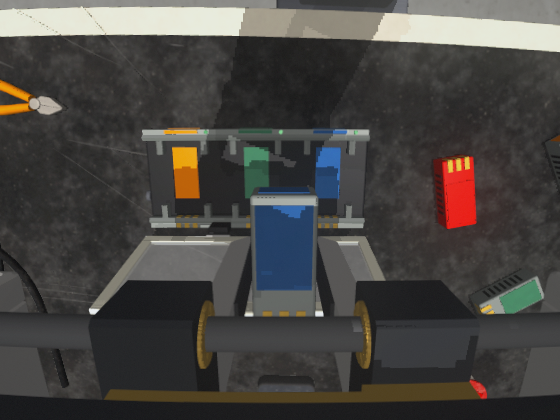

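Run:
```python
from h import *
z=np.load('w2.npz'); c={k[2:]:z[k] for k in z.files if k[:2]=='c_'}; P=cloud(c,z['d'])
t=np.radians(1.4); o=np.array([470.8,-179.4]); A=np.array([[np.cos(t),np.sin(t)],[-np.sin(t),np.cos(t)]])
q=P.reshape(-1,3).copy(); q[:,:2]=(q[:,:2]-o)@A.T
for y0 in(76,0,-76):
    k=q[(abs(q[:,1]-y0)<8)&(abs(q[:,0])<70)&(q[:,2]<60)]; k=k[k[:,0].argsort()]
    print(y0,[(int(x),round(float(np.median(k[abs(k[:,0]-x)<1.2][:,2])))) for x in range(-62,66,3) if (abs(k[:,0]-x)<1.2).any()])
for x0 in(-34,):
    k=q[(abs(q[:,0]-x0)<3)&(abs(q[:,1])<130)&(q[:,2]<60)]
    print([(int(y),round(float(np.median(k[abs(k[:,1]-y)<1][:,2])))) for y in range(-122,123,2) if (abs(k[:,1]-y)<1).any()])
# cover
k=q[(abs(q[:,1])<125)&(q[:,2]>60)&(q[:,2]<185)&(q[:,0]>40)&(q[:,0]<120)]
for zz in range(70,180,20):
    g=k[abs(k[:,2]-zz)<5]; print(zz,len(g),np.percentile(g[:,0],[5,50,95]).round() if len(g) else '')
# held pack in tool frame
s=manip.read_state(); k=P.reshape(-1,3)-s['eef_pos']; 
k=k[(abs(k[:,1])<14)&(k[:,2]>10)&(k[:,2]<30)]; print('pack top x rel tcp',np.percentile(k[:,0],[0.5,2,50,98,99.5]).round(1),'z',np.median(k[:,2]).round(1))
```

```text
76 [(-62, 0), (-59, 1), (-56, 1), (-53, 0), (-50, 0), (-47, 14), (-44, 24), (-41, 25), (-38, 27), (-35, 23), (-32, 14), (-29, 14), (-26, 15), (-23, 15), (-20, 15), (-17, 15), (-14, 15), (-11, 14), (-8, 15), (-5, 15), (-2, 15), (1, 15), (4, 15), (7, 14), (10, 15), (13, 15), (16, 15), (19, 14), (22, 15), (25, 15), (28, 14), (31, 14), (34, 14), (37, 14), (40, 14), (43, 14), (46, 17), (49, 26), (52, 25), (55, 25), (58, 24), (61, 52), (64, 58)]
0 [(-62, 1), (-59, 1), (-56, 0), (-53, 0), (-50, 0), (-47, 22), (-44, 24), (-41, 25), (-38, 27), (-35, 19), (-32, 14), (-29, 14), (-26, 15), (-23, 15), (-20, 15), (-17, 15), (-14, 14), (-11, 15), (-8, 15), (-5, 15), (-2, 15), (1, 15), (4, 15), (7, 15), (10, 15), (13, 15), (16, 14), (19, 15), (22, 15), (25, 15), (49, 26), (52, 25), (55, 25), (61, 47)]
-76 [(-62, 0), (-59, 0), (-56, 0), (-53, 0), (-50, 0), (-47, 6), (-44, 25), (-41, 25), (-38, 27), (-35, 26), (-32, 15), (-29, 14), (-26, 15), (-23, 15), (-20, 15), (-17, 15), (-14, 14), (-11, 14), (-8, 15), (-5, 15), (-2, 15), (1, 15), (4, 15), (7, 15), (10, 15), (13, 14), (16, 15), (19, 14), (22, 15),
[... 872 characters left out ...]
8, 15), (20, 25), (22, 26), (24, 26), (26, 25), (28, 15), (30, 15), (32, 15), (34, 15), (36, 15), (38, 20), (40, 15), (42, 15), (44, 14), (46, 14), (48, 15), (50, 25), (52, 27), (54, 26), (56, 24), (58, 15), (60, 15), (62, 14), (64, 15), (66, 14), (68, 15), (70, 15), (72, 14), (74, 14), (76, 14), (78, 14), (80, 15), (82, 14), (84, 14), (86, 15), (88, 14), (90, 15), (92, 15), (94, 14), (96, 24), (98, 26), (100, 26), (102, 25), (104, 20), (106, 14), (108, 15), (110, 15), (112, 15), (114, 15), (116, 19), (118, 14), (122, 0)]
70 654 [63. 65. 66.]
90 747 [67. 68. 69.]
110 888 [70. 71. 72.]
130 141 [73. 74. 75.]
150 193 [75. 77. 78.]
170 0 
pack top x rel tcp [-39.  -38.6  -8.8  26.9  28.3] z 19.3
```

The wrist view shows the held blue pack at (284,250), square to the charger with its brass end towards the hinge. The bays lie at rows 150–225, with columns blue 327, green 255 and orange 186. Wall-to-wall midpoints put the bay centres 5.5 mm hingeward of the floor labels: blue (474.4,-103.3), green (476.3,-179.3), orange (478.2,-255.3), yaw 1.4°.

Call:
jog_arm(plan=[-0.008,0.023,0,0,0,0,-0.015,0.046,-0.03,0,0,0,-0.015,0.046,-0.07,0,0,0,-0.015,0.046,-0.105,0,0,0,-0.015,0.046,-0.13,0,0,0,-0.015,0.046,-0.145,0,0,0,-0.015,0.046,-0.15,0,0,0,-0.015,0.046,-0.155,0,0,0,-0.015,0.046,-0.16,0,0,0,-0.015,0.046,-0.165,0,0,0,-0.015,0.046,-0.17,0,0,0,-0.015,0.046,-0.173,0,0,0,-0.015,0.046,-0.173,0,0,0,-0.015,0.046,-0.173,0,0,0])

```text
clock: 6.0
eef_pos: [475.6, -104.3, 19.5]
eef_rot: [-3.142, 0.0, -3.116]
wrist_force: [0.1, -0.9, -0.7]
finger_gap: 33.7
finger_force: 30.0
```

Call:
jog_arm(plan=[0,0,0,0,0,0,0,0,0,0,0,0,0,0,0,0,0,0,0,0,0.02,0,0,0,0,0,0.06,0,0,0,0,0.02,0.1,0,0,4,-0.004,0.065,0.12,0,0,8,-0.008,0.11,0.13,0,0,13,-0.012,0.155,0.13,0,0,18,-0.016,0.2,0.13,0,0,23,-0.02,0.24,0.12,0,0,27,-0.024,0.281,0.1,0,0,29,-0.024,0.281,0.07,0,0,29,-0.024,0.281,0.03,0,0,29,-0.024,0.281,0,0,0,29,-0.024,0.281,-0.015,0,0,29,-0.024,0.281,-0.015,0,0,29,-0.024,0.281,-0.015,0,0,29], claw=0.058)

```text
clock: 7.8
eef_pos: [451.8, 176.8, 5.0]
eef_rot: [-3.142, 0.0, -2.609]
wrist_force: [0.6, -1.1, 0.4]
finger_gap: 58.0
finger_force: 0.0
```

Call:
jog_arm(plan=[0,0,0,0,0,0,0,0,0,0,0,0,0,0,0,0,0,0,0,0,0,0,0,0,0,0,0,0,0,0], claw=0.02)

```text
clock: 8.3
eef_pos: [451.8, 176.8, 5.0]
eef_rot: [-3.141, 0.001, -2.609]
wrist_force: [-0.6, -1.4, 6.2]
finger_gap: 33.9
finger_force: 30.0
```

Call:
jog_arm(plan=[0,0,0.03,0,0,0,0,-0.01,0.07,0,0,-2,0.004,-0.05,0.11,0,0,-6,0.008,-0.09,0.14,0,0,-10,0.012,-0.13,0.16,0,0,-14,0.016,-0.17,0.18,0,0,-18,0.02,-0.21,0.185,0,0,-22,0.025,-0.25,0.185,0,0,-26,0.03,-0.295,0.185,0,0,-29,0.035,-0.34,0.185,0,0,-29,0.038,-0.377,0.185,0,0,-29,0.038,-0.377,0.185,0,0,-29,0.038,-0.377,0.185,0,0,-29,0.038,-0.377,0.185,0,0,-29])

```text
clock: 9.7
eef_pos: [489.4, -199.3, 189.4]
eef_rot: [3.141, -0.0, -3.115]
wrist_force: [0.0, -0.1, -2.0]
finger_gap: 33.7
finger_force: 30.0
```

```bash
cat > chk.py <<'E'
from h import *
import sys
def prof(P,xc,yc,yaw=1.4):
    t=np.radians(yaw); A=np.array([[np.cos(t),np.sin(t)],[-np.sin(t),np.cos(t)]])
    q=P.reshape(-1,3).copy(); q[:,:2]=(q[:,:2]-[xc,yc])@A.T
    k=q[(abs(q[:,0])<48)&(abs(q[:,1])<28)&(q[:,2]>33)&(q[:,2]<46)]
    if len(k)<200: return
    (cx,cy),sz,a=cv2.minAreaRect(k[:,:2].astype(np.float32)); print('bay',(xc,yc),'pack top z',np.median(k[:,2]).round(1),'spread',np.percentile(k[:,2],[3,97]).round(1),'x',np.percentile(k[:,0],[.5,99.5]).round(1),'y',np.percentile(k[:,1],[.5,99.5]).round(1),np.round([cx,cy,*sz,a],1))
s=manip.read_state(); print(s['clock'],s['eef_pos'].round(1),np.degrees(s['eef_rot']).round(1),s['finger_gap'])
c,im,d=shot('wrist',sys.argv[1]); P=cloud(c,d)
for b in[(474.4,-103.3),(476.3,-179.3),(478.2,-255.3)]: prof(P,*b)
k=P.reshape(-1,3)-s['eef_pos']; k=k[(abs(k[:,1])<14)&(k[:,2]>12)&(k[:,2]<26)]
if len(k)>200: print('held x rel',np.percentile(k[:,0],[.5,2,98]).round(1),'z',np.median(k[:,2]).round(1))
E
python3 chk.py w3.png
```

```text
9.7 [ 489.4 -199.3  189.4] [ 180.    -0.  -178.5] 33.65065988098204
bay (474.4, -103.3) pack top z 38.5 spread [36.  39.9] x [-37.1  38. ] y [-18.3  15.5] [ 0.5 -1.1 35.2 76.5 89.8]
held x rel [-38.9 -38.4  27. ] z 19.6
```

View pics/w3.png

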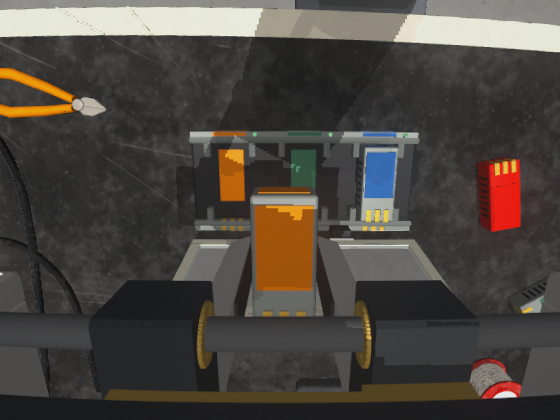

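The wrist view shows blue seated at (380,185), centred within about 1 mm with its top at 38.5 mm. The orange pack is held square at (285,245), brass end towards the hinge.

Call:
jog_arm(plan=[-0.006,-0.03,0,0,0,0,-0.011,-0.056,-0.03,0,0,0,-0.011,-0.056,-0.07,0,0,0,-0.011,-0.056,-0.105,0,0,0,-0.011,-0.056,-0.128,0,0,0,-0.011,-0.056,-0.142,0,0,0,-0.011,-0.056,-0.147,0,0,0,-0.011,-0.056,-0.152,0,0,0,-0.011,-0.056,-0.157,0,0,0,-0.011,-0.056,-0.162,0,0,0,-0.011,-0.056,-0.167,0,0,0,-0.011,-0.056,-0.17,0,0,0,-0.011,-0.056,-0.17,0,0,0,-0.011,-0.056,-0.17,0,0,0])

```text
clock: 11.15
eef_pos: [478.5, -256.2, 19.4]
eef_rot: [-3.142, -0.0, -3.116]
wrist_force: [-0.3, 0.7, -0.9]
finger_gap: 33.9
finger_force: 30.0
```

Call:
jog_arm(plan=[0,0,0,0,0,0,0,0,0,0,0,0,0,0,0,0,0,0,0,0,0.02,0,0,0,0,0,0.06,0,0,0,0,0.01,0.1,0,0,-2,0,0.045,0.13,0,0,-6,0,0.085,0.16,0,0,-12,0,0.13,0.175,0,0,-18,0.01,0.175,0.175,0,0,-24,0.04,0.21,0.175,0,0,-31,0.07,0.25,0.175,0,0,-38,0.1,0.285,0.175,0,0,-45,0.125,0.325,0.175,0,0,-52,0.149,0.361,0.17,0,0,-59.4,0.149,0.361,0.17,0,0,-59.4,0.149,0.361,0.17,0,0,-59.4,0.149,0.361,0.17,0,0,-59.4], claw=0.058)

```text
clock: 12.95
eef_pos: [627.2, 104.0, 189.7]
eef_rot: [-3.142, 0.0, 2.132]
wrist_force: [0.1, -0.6, -0.2]
finger_gap: 57.9
finger_force: 0.0
```

```bash
python3 packs.py w4.png
```

```text
12.95 [627.2 104.  189.7] [-180.     0.   122.1] 57.86031712230105
orange centre [835.9 284.2] size [30.1 72. ] yaw 127.1 lab frac 0.5 off 12.3 z 24.6
green centre [613.9 126.5] size [34.  76.7] yaw -58.5 lab frac 0.49 off 9.8 z 24.5
```

Call:
jog_arm(plan=[-0.0133,0.0225,-0.03,0,0,-0.6,-0.0133,0.0225,-0.07,0,0,-0.6,-0.0133,0.0225,-0.11,0,0,-0.6,-0.0133,0.0225,-0.145,0,0,-0.6,-0.0133,0.0225,-0.17,0,0,-0.6,-0.0133,0.0225,-0.185,0,0,-0.6,-0.0133,0.0225,-0.185,0,0,-0.6,-0.0133,0.0225,-0.185,0,0,-0.6])

```text
clock: 13.8
eef_pos: [614.9, 127.0, 5.9]
eef_rot: [3.14, 0.001, 2.12]
wrist_force: [-0.7, -0.2, 1.0]
finger_gap: 58.0
finger_force: 0.0
```

Call:
jog_arm(plan=[0,0,0,0,0,0,0,0,0,0,0,0,0,0,0,0,0,0,0,0,0,0,0,0,0,0,0,0,0,0], claw=0.02)

```text
clock: 14.3
eef_pos: [614.5, 127.3, 5.1]
eef_rot: [3.141, 0.0, 2.12]
wrist_force: [-1.7, -0.4, 5.5]
finger_gap: 33.5
finger_force: 30.0
```

Call:
jog_arm(plan=[0,0,0.03,0,0,0,0,0,0.07,0,0,2,-0.01,-0.01,0.11,0,0,8,-0.03,-0.03,0.15,0,0,14,-0.055,-0.06,0.18,0,0,21,-0.08,-0.09,0.187,0,0,28,-0.1,-0.125,0.187,0,0,35,-0.12,-0.16,0.187,0,0,42,-0.1245,-0.2,0.187,0,0,49,-0.1245,-0.24,0.187,0,0,55,-0.1245,-0.267,0.187,0,0,59.9,-0.1245,-0.267,0.187,0,0,59.9,-0.1245,-0.267,0.187,0,0,59.9,-0.1245,-0.267,0.187,0,0,59.9])

```text
clock: 15.7
eef_pos: [489.7, -138.9, 191.3]
eef_rot: [3.141, -0.0, -3.118]
wrist_force: [-0.0, -0.4, -1.3]
finger_gap: 33.9
finger_force: 30.0
```

```bash
python3 chk.py w5.png
```

```text
15.7 [ 489.7 -138.9  191.3] [ 180.    -0.  -178.6] 33.851109999819506
bay (474.4, -103.3) pack top z 38.5 spread [36.7 40. ] x [-37.6  37.8] y [-18.1  15.6] [ 0.6 -1.4 76.6 34.5  0.2]
bay (478.2, -255.3) pack top z 38.5 spread [35.6 40.1] x [-38.1  37.2] y [-17.6  16.6] [-0.  -0.7 76.4 35.3  0. ]
held x rel [-38.2 -37.7  27. ] z 19.6
```

Call:
jog_arm(plan=[-0.007,-0.02,0,0,0,0,-0.0134,-0.0395,-0.03,0,0,0,-0.0134,-0.0395,-0.07,0,0,0,-0.0134,-0.0395,-0.105,0,0,0,-0.0134,-0.0395,-0.13,0,0,0,-0.0134,-0.0395,-0.144,0,0,0,-0.0134,-0.0395,-0.149,0,0,0,-0.0134,-0.0395,-0.154,0,0,0,-0.0134,-0.0395,-0.159,0,0,0,-0.0134,-0.0395,-0.164,0,0,0,-0.0134,-0.0395,-0.169,0,0,0,-0.0134,-0.0395,-0.172,0,0,0,-0.0134,-0.0395,-0.172,0,0,0,-0.0134,-0.0395,-0.172,0,0,0])

```text
clock: 17.15
eef_pos: [476.4, -179.3, 19.5]
eef_rot: [-3.142, 0.0, -3.117]
wrist_force: [-0.8, 0.5, -2.0]
finger_gap: 33.8
finger_force: 30.0
```

Call:
jog_arm(plan=[0,0,0,0,0,0,0,0,0,0,0,0,0,0,0,0,0,0,0,0,0.02,0,0,0,0,0,0.06,0,0,0,0,0,0.1,0,0,0,0,0,0.14,0,0,0,0,0,0.175,0,0,0,0.03,0,0.18,0,0,0,0.06,0,0.18,0,0,0,0.09,0,0.18,0,0,0,0.124,0,0.18,0,0,0,0.124,0,0.18,0,0,0,0.124,0,0.18,0,0,0,0.124,0,0.18,0,0,0], claw=0.058)

```text
clock: 18.65
eef_pos: [599.6, -179.3, 199.6]
eef_rot: [-3.142, -0.0, -3.118]
wrist_force: [-0.1, 0.0, 0.6]
finger_gap: 58.1
finger_force: 0.0
```

```bash
python3 chk.py w6.png
python3 - <<'E'
from h import *
c,im,d=shot('top','top6.png'); P=cloud(c,d); k=P.reshape(-1,3)
k=k[(k[:,1]>-290)&(k[:,1]<-70)&(k[:,0]>515)&(k[:,0]<580)&(k[:,2]>140)&(k[:,2]<175)]; print(len(k),np.percentile(k,[2,50,98],0).round() if len(k) else '')
k=P.reshape(-1,3);k=k[(k[:,1]>-270)&(k[:,1]<-90)&(k[:,0]>560)&(k[:,0]<640)&(k[:,2]<150)];print(k[:,2].max())
E
```

```text
18.65 [ 599.6 -179.3  199.6] [-180.    -0.  -178.6] 58.14791138438964
bay (474.4, -103.3) pack top z 38.7 spread [36.5 40.4] x [-36.4  38.6] y [-18.4  15.5] [ 1.  -1.4 75.3 35.   0.4]
bay (476.3, -179.3) pack top z 38.7 spread [36.8 40.3] x [-37.7  38.8] y [-17.4  17. ] [ 4.6  5.5 45.5 85.1 89.5]
bay (478.2, -255.3) pack top z 38.7 spread [36.4 40.3] x [-37.3  37.6] y [-17.6  16.3] [ 5.7  0.1 90.3 42.6  8.2]
72 [[ 545. -288.  141.]
 [ 551. -264.  156.]
 [ 557.  -72.  163.]]
6.859142162565377
```

View pics/w6.png

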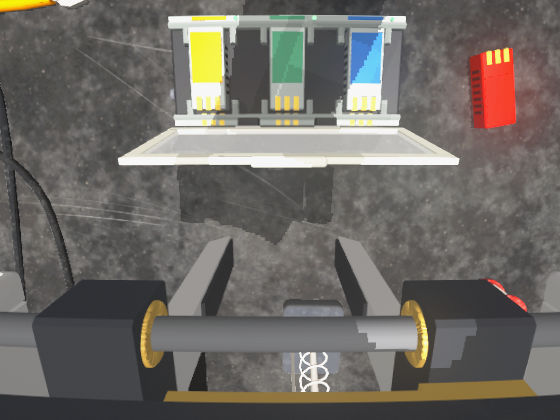

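All three packs are seated: green is at (288,60), blue at (365,65) and orange at (207,65), with brass to the hinge. The cover edge is at row 160 and the space behind it is clear. I'll close the fingers, go down behind the cover and pull.

Call:
jog_arm(plan=[0,0,-0.02,0,0,0,0,0,-0.045,0,0,0,0,0,-0.06,0,0,0,0,0,-0.06,0,0,0,-0.015,0,-0.06,0,0,0,-0.03,0,-0.06,0,0,0,-0.04,0,-0.06,0,0,0,-0.049,0,-0.06,0,0,0,-0.057,0,-0.06,0,0,0,-0.057,0,-0.06,0,0,0], claw=0)

```text
clock: 19.75
eef_pos: [542.8, -179.3, 139.9]
eef_rot: [-3.141, 0.0, -3.118]
wrist_force: [0.2, 0.3, 0.8]
finger_gap: 0.3
finger_force: 0.0
```

Call:
jog_arm(plan=[-0.008,0,0,0,0,0,-0.0165,0,0,0,0,0,-0.0246,0,-0.002,0,0,0,-0.0326,0,-0.004,0,0,0,-0.04,0,-0.007,0,0,0,-0.048,0,-0.0105,0,0,0,-0.055,0,-0.015,0,0,0,-0.0617,0,-0.0196,0,0,0,-0.068,0,-0.025,0,0,0,-0.0737,0,-0.031,0,0,0,-0.079,0,-0.0377,0,0,0,-0.0835,0,-0.0443,0,0,0,-0.0835,0,-0.0443,0,0,0])

```text
clock: 21.05
eef_pos: [458.8, -179.0, 94.1]
eef_rot: [3.141, -0.002, -3.118]
wrist_force: [-0.3, 0.4, 0.2]
finger_gap: 0.4
finger_force: 0.0
```

Run:
```python
from h import *
c,im,d=shot('wrist'); c2,im2,_=shot('side')
cv2.imwrite('pics/x7.png',np.hstack([im,im2[100:400,150:430].repeat(1,0)[:, :240] if 0 else cv2.copyMakeBorder(im2[140:340,180:400],0,220,0,0,cv2.BORDER_CONSTANT)])[:,:,::-1])
s=manip.read_state(); print(s['eef_pos'],s['wrist_force'])
```

```text
[ 459.65948985 -179.16976472   95.00638702] [-0.18774278  0.21622443  0.37938411]
```

View pics/x7.png

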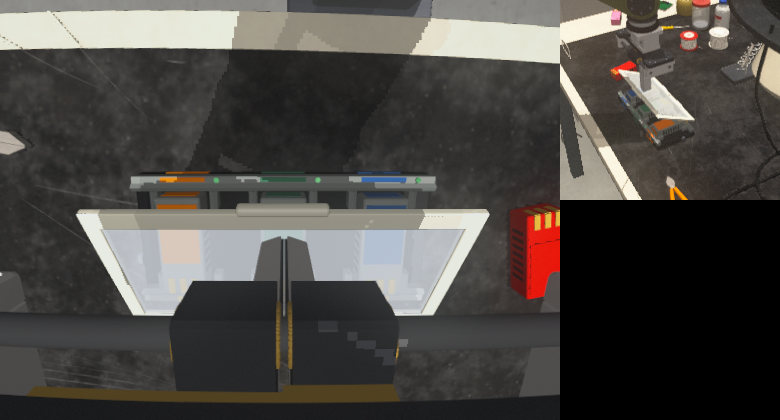

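The view shows the cover following the fingers at about 30° (edge at row 213) with nothing in the way. I'll finish slowly.

Call:
jog_arm(plan=[-0.004,0,-0.0072,0,0,0,-0.0074,0,-0.0149,0,0,0,-0.01,0,-0.0227,0,0,0,-0.0122,0,-0.0307,0,0,0,-0.013,0,-0.0355,0,0,0,-0.0133,0,-0.0389,0,0,0,-0.0137,0,-0.0422,0,0,0,-0.014,0,-0.0455,0,0,0,-0.014,0,-0.0472,0,0,0,-0.014,0,-0.0485,0,0,0,-0.014,0,-0.0485,0,0,0,-0.014,0,-0.0485,0,0,0])

```text
clock: 22.35
eef_pos: [446.0, -179.3, 48.3]
eef_rot: [-3.141, 0.0, -3.117]
wrist_force: [-11.5, 4.8, 28.6]
finger_gap: 0.8
finger_force: 14.0
```

Call:
jog_arm(plan=[0,0,0.01,0,0,0,0,0,0.03,0,0,0,0,0,0.07,0,0,0,0,0,0.11,0,0,0,0,0.0,0.15,0,0,0,0,0,0.15,0,0,0,0,0,0.15,0,0,0,0,0,0.15,0,0,0])

```text
clock: 23.15
eef_pos: [445.3, -179.0, 195.4]
eef_rot: [3.141, -0.002, -3.117]
wrist_force: [-0.6, 0.2, -1.2]
finger_gap: 0.5
finger_force: 0.0
```

Run:
```python
from h import *
for n in('wrist','top'):
    c,im,d=shot(n,n+'8.png'); P=cloud(c,d).reshape(-1,3)
    k=P[(P[:,2]>30)&(P[:,2]<70)&(P[:,1]>-290)&(P[:,1]<-70)&(P[:,0]<530)&(P[:,0]>415)]
    k=k[k[:,2]>40]; print(n,len(k),[(x,np.median(k[abs(k[:,0]-x)<4][:,2]).round(1)) for x in range(418,530,12) if (abs(k[:,0]-x)<4).any()])
s=manip.read_state(); print(s['clock'],s['eef_pos'],s['wrist_force'])
```

```text
wrist 20830 [(418, np.float64(48.8)), (430, np.float64(48.4)), (442, np.float64(47.8)), (454, np.float64(47.8)), (466, np.float64(47.8)), (478, np.float64(47.8)), (490, np.float64(47.8)), (502, np.float64(47.8)), (514, np.float64(47.8)), (526, np.float64(48.7))]
top 643 [(418, np.float64(47.1)), (430, np.float64(47.0)), (442, np.float64(48.0)), (454, np.float64(48.4)), (466, np.float64(46.6)), (478, np.float64(47.5)), (490, np.float64(48.6)), (502, np.float64(46.4)), (514, np.float64(47.1)), (526, np.float64(48.1))]
23.25 [ 445.36631821 -179.01226794  195.35622031] [-0.03788932 -0.09877826 -0.30977169]
```

View pics/wrist8.png

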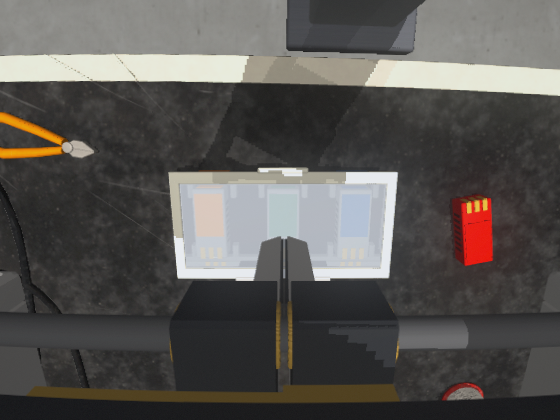

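The view shows the cover lying level over all three packs (rows 172–278), its top at about 48 mm along its whole length, and the arm clear of it.

```bash
python3 -c "
from cell import manip; print(manip.sign_off())"
```

```text
the job is handed in; nothing more can be done
None
```

I placed all three packs in the bays of their own colours with contacts to the hinge, closed the cover gently to level, and handed the job in at about 23 s; no verdict was returned.

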